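Clamp a matrix lump and lock the clamp bar with its thumb wedge

ROBOT

A 7-joint arm with a two-finger parallel gripper is mounted at the origin on a cart in front of the work surface, level with it; the furniture and walls round the work are solid. World frame = base frame: x ahead of the robot, y to its left, z up, the work surface at z = 0. Lengths are in m, angles in rad, forces in N, time in s.
With the tool pointing down it reaches from about 0.35 to 0.9 m from the base axis. Payload 8.1 kg.
Tool frame: the origin (TCP) lies at the centre of the arm's flange, where the gripper is bolted on; the fingertips stand 178 mm ahead of it and the grasp point (between the pads) lies 159 mm ahead of it; z points along the fingers, y is the line along which they close (so a half turn about z gives the same grasp; the last joint's range is limited). The gripper opens to 92 mm and grips with 3 to 60 N. Pads are 19 mm wide; open, the fingers measure 130 mm over their backs; the gripper's body (75 mm by 190 mm) begins 47 mm behind the grasp point.
Start: joints at [1.038, 0.434, 0.025, 1.573, -0.012, 1.134, -0.075], TCP at [0.26, -0.568, 0.405] pointing down, gripper open.
Joint ranges: [-2.62, 2.62], [-0.44, 2.09], [-1.27, 1.32], [0.08, 2.57], [-1.32, 4.46], [0.12, 2], [-2.74, 2.74]. Speed limits (rad/s): [2.22, 2.22, 3.01, 3.01, 3.14, 3.14, 3.14].

INTERFACE

Orientations are given as a rotation vector (axis times angle).
In Python, from cell import arm gives the robot as it stands. The module is installed in compiled form; this text tells all that it offers.
- The arm moves only by the shell command python3 -m inch 'ROWS' [FORCE]. ROWS is text: rows parted by semicolons, each of 5 numbers parted by spaces: the shift along the tool's x, y, z in m, then the turn about the tool's z in rad, then the finger opening in m, from 0 to 0.0918. In form: x y z roll fingers; .... A call has 1 to 5 rows; each row is the pose to reach, as a shift and turn from the pose commanded when the call began, along the tool's axes at that moment; what a row does not reach only later rows make up. A row lasts 1/10 s, in which the tool goes at most 50 mm and 8.59 degrees, less where a joint would pass 70% of its speed; a pose out of reach is approached as far as the arm can. A call with a gripper value outside its range is refused whole. The fingers move at their own pace and stop on an object; FORCE is the grip in N (left out, the last holds). Time passes only in rows, so rows that repeat a pose let the fingers close. It gives the time, the measured TCP pose, the force, the opening and the grip force at its end, in the units of the state.
- arm.observe(): the state, without advancing time (a new reading comes with each control period).
- arm.get_image(name): name is "scene" or "top"; returns the picture (384x512x3 uint8, red, green, blue); there is no depth.
- arm.get_calibration(name): a dict with "intrinsics" (3x3 intrinsics, pixels), "pose" (4x4, takes a point from camera to world coordinates). Camera axes: x right, y up, looking along -z (the intrinsics and any distortion apply to the point x, -y, -z); pixel columns grow to the right and rows downward; lengths in m; the calibration is good to about 2 mm. A picture is of the moment at which its call begins. get_calibration takes no time and is no camera call.
- arm.sign_off(): hands the job in; it is judged then, once.
Trained networks look in the newest picture that a camera, given by its name, has taken for a name from the list of things; names that differ only in an ending like _2 or _b are one class to them, and where a whole thing is asked for, a point or a joint stands for the part that bears it (a point fixed in the world has none). Each returns a list of dicts, best first, with "conf" (0 to 1); they miss things now and then, are a little off and sometimes report something else, mostly with a low value. They report only what shows in the picture. A call takes as long as a camera call. They do not tell look-alikes from the thing itself.
- arm.look_for(camera, query): "point" ([row, column] in pixels, amid what is visible of it).
- arm.silhouettes(camera, query): "region" (384x512 bool, what is visible of it) and "point" ([row, column] in pixels, amid what is visible of it).
- arm.place_of(camera, query): "point" ([row, column] in pixels: a listed point, or the origin of a listed thing).
The state is a dict: "clock": time; "joints": joint angles; "dq": joint speeds; "joint_efforts": joint torques, N m; "position": TCP position; "ee_rot": TCP orientation; "force": force on the tool from outside, world axes, zero at the start; "ft_torque": the same for the moment, N m; "width": opening from 0.0 (shut) to 1.0 (fully open); "gripper_force": force on a finger pad.
Only numpy, scipy, OpenCV 4.12 (cv2) and the standard library are available. Lean on these libraries where they do the work, as an engineer would, in place of code of your own. Each camera call takes 0.05 s, during which the arm holds its last target. There are 200 camera calls.

TASK

Clamp the tall lump of rock (the one about as high as it is thick, not the flat one) for preparation: set it down gently and upright on the bed between the clamp's two cork-lined jaws, near the middle of the jaws' width, push the sliding bar up until its jaw presses the lump firmly against the sprung pad of the fixed jaw, then slide the thumb wedge along its ramp until it jams the bar fast, and leave it jammed with nothing touched. Open the bar first if the lump does not fit, and leave the flat stone, the toe bone and the two bottles standing where they are.

Things in the scene. Friction and masses are not known exactly. Their poses are not given: they have to be found in the camera images.
- clamp: the steel clamp, fixed to the bench: base plate 300 x 136 mm, 10 mm thick (x -155 to 145, y -72 to 64 mm). Origin on the bench under the bar's axis; x runs along the bar from the lock end to the fixed jaw, y across to the left, z up. Fixed jaw: 84 mm wide, x 125 to 141 mm, top z = 67 mm. The lock (ramp block, wedge) is on the -y side near the -x end, below the chip guard
- guard_edge (a point): middle of the lower rear edge of the flat chip guard over the lock (clamp x = -130, y = -37, z = 92 mm), axes as the clamp's. The guard sheet is 5 mm thick, runs 60 mm towards +x and 31 mm to either side in y, on a wall at its -y side. It stops upright fingers: the wedge is pushed home with fingers leaning 30 to 45 degrees, tips forward (+x), hand behind and above (-x)
- jaw_pad: sprung cork-faced pad on the fixed jaw, 76 mm wide, z 13 to 59 mm; free face at clamp x = 116 mm, gives way up to 5 mm towards the jaw (0.8 N per mm, then a hard stop). Pressed back a few mm by the lump when this is clamped. Origin coincides with the clamp's when the pad is free, same axes
- bed (a point): point on the bed plate's top (clamp x = 75 mm, y = 0, z = 10 mm), axes as the clamp's; the lump's long side goes along x
- bar: the sliding bar (24 mm wide, top at z = 28 mm) with its jaw plate (12 mm steel and 4 mm cork, 64 mm wide, top z = 64 mm) and grip post. Its origin coincides with the clamp's when fully open; same axes
- bar_slide (a joint): travel of the bar in m along the clamp's x: 0 = fully open (105 mm between the cork faces), 0.070 = end stop (35 mm between the faces). Stays where it is left (about 4 N friction); if the wedge is jammed it no longer slides freely
- bar_post (a point): middle of the round black grip on the bar's upright post: 18 mm diameter, z from 78 to 108 mm; stands 41 mm behind (-x of) the bar's cork face
- bar_face (a point): centre of the bar's cork face, 35 mm above the bench
- wedge: the steel thumb wedge (prism 78 mm long, 10 degree taper, thin end forward) that runs between the ramp block and the bar's side, with an upright thumb tab at its thick rear end. Its origin coincides with the clamp's at wedge_slide = 0; same axes
- wedge_slide (a joint): travel of the wedge in m along its ramp, which runs along the clamp's x turned 10 degrees towards +y. 0 = fully back and loose; it meets the bar's side at about 0.029 and jams within the next few mm as the push rises (about 2 N friction before that; end stop 0.045). A push of 12 to 20 N on the tab jams it well and it stays by itself
- wedge_tab (a point): centre of the pushing face of the thumb tab (flat, facing the clamp's -x): 30 mm wide along y, z from 13.5 to 51.5 mm; the tab is 8 mm thick; this point is 38 mm above the bench
- stone_b: the tall lump of matrix rock to be clamped, 44 x 60 x 46 mm (x, y, z), about 0.2 kg, irregular with rounded faces; origin at the middle of its underside, z up. Grasp it across its x (44 mm) and set it with its y along the clamp's x
- stone_e: the flat stone, 58 x 56 x 29 mm, to be left alone; origin under its centre
- toe_bone: fossil toe bone, 67 x 82 x 30 mm, to be left alone; origin under its centre
- board: plywood sorting board on two battens, 250 x 190 mm (x, y), top 40 mm above the bench, fixed; the two stones and the toe bone lie on it, any of them at any of three places; origin on the bench under its centre
- glue_bottle: white glue bottle, 48 mm diameter, 154 mm tall, standing between the board and the clamp, to be left standing; origin under its centre
- consolidant_bottle: brown bottle, 54 mm diameter, 105 mm tall, standing beside the clamp on its +y side, to be left standing; origin under its centre
Not all that is in view belongs to the job. What is shaped like the stone_b but blue, pink or turquoise is not meant.

How it is judged:
On the way:
1. the tall lump stands released on the bed between the jaws, wedge still loose (x of stone_b in the frame of clamp between 0.06 and 0.11 m and y of stone_b in the frame of clamp between -0.022 and 0.022 m and z of stone_b in the frame of clamp between 0.004 and 0.02 m and angle between stone_b's own z axis and vertical below 0.35 rad and contact force between the fingers and stone_b below 0.2 N and contact force between wedge and bar below 1 N), for 0.2 s.
At the end, for the whole second after the job is handed in: The tall lump stands at rest on the bed (origin 60 to 110 mm along the clamp's x, within 22 mm of the bar's axis, 4 to 20 mm above the bench, leaning under 0.35 rad); bar and sprung pad each press on it with over 1 N; the wedge presses on the bar with over 8 N (x of stone_b in the frame of clamp between 0.06 and 0.11 m and y of stone_b in the frame of clamp between -0.022 and 0.022 m and z of stone_b in the frame of clamp between 0.004 and 0.02 m and angle between stone_b's own z axis and vertical below 0.35 rad and contact force between each of bar, jaw_pad and stone_b above 1 N and contact force between wedge and bar above 8 N and linear speed of stone_b below 0.02 m/s); the robot touches nothing.
It fails at once if the flat stone or the toe bone shifted by more than 25 mm (distance of any of stone_e, toe_bone from where it was at the start of the episode above 0.025 m).
It fails at once if a bottle shifted by more than 25 mm or tipped (distance of any of glue_bottle, consolidant_bottle from where it was at the start of the episode above 0.025 m or angle between any of glue_bottle, consolidant_bottle's own z axis and vertical above 0.4 rad).
It fails at once if the lump dropped (falling faster than 0.6 m/s out of the fingers, a fall of about 2 cm) (linear speed of stone_b above 0.6 m/s and contact force between the fingers and stone_b below 0.1 N).
It also fails if it takes over 64 s, if anything falls off the work surface, if the arm or the gripper's body presses on something with over 40 N, if the wrist force passes 120 N, or if a joint passes its speed limit or range.

## Working session

There is one attempt and no reset: what is moved stays moved. The work goes in short steps, Python scripts to look and compute and a shell command to move; the robot and the scene stay as the last step left them, time stands still between calls to the robot, and variables do not carry over. Pictures are saved under pics/ and viewed, at most 10 in all, crops included, and the job is handed in when it is done.

```bash
mkdir -p pics
python3 - <<'E'
from cell import arm
import cv2
for n in ("scene","top"):
    im=arm.get_image(n); cv2.imwrite(f"pics/{n}0.png",cv2.cvtColor(im,cv2.COLOR_RGB2BGR))
    c=arm.get_calibration(n); print(n,c["intrinsics"],c["pose"],[k for k in c])
s=arm.observe(); print({k:s[k] for k in("clock","position","ee_rot","width","force")})
E
```

```text
scene [[404.55867996   0.         254.0329376 ]
 [  0.         404.55867996 192.25432842]
 [  0.           0.           1.        ]] [[-0.7052795   0.50301557 -0.49955597 -0.04160539]
 [-0.70887288 -0.50928038  0.48798845  0.49781957]
 [-0.00894827  0.69828993  0.71575911  1.00762741]
 [ 0.          0.          0.          1.        ]] ['intrinsics', 'pose']
top [[427.19959583   0.         259.40461293]
 [  0.         427.19959583 190.92843148]
 [  0.           0.           1.        ]] [[ 0.00292737  0.99677141 -0.08023835  0.48129791]
 [-0.99997048  0.00348792  0.00684689 -0.1251643 ]
 [ 0.00710465  0.08021593  0.99675219  1.47853026]
 [ 0.          0.          0.          1.        ]] ['intrinsics', 'pose']
{'clock': 0.1, 'position': array([ 0.26031624, -0.56797403,  0.4040442 ]), 'ee_rot': array([-3.06802758e+00, -6.69549098e-01,  6.81110608e-04]), 'width': 1.0042852314418738, 'force': array([ 0.07018959,  0.05076948, -0.23261899])}
```

View pics/scene0.png

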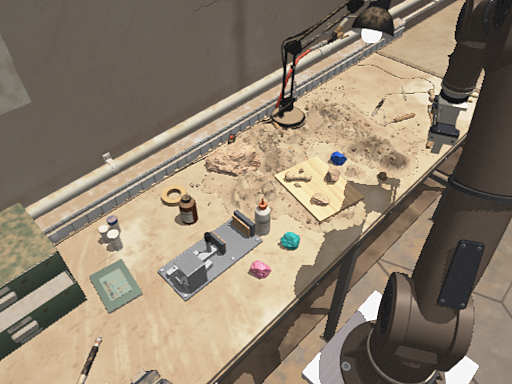

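View pics/top0.png

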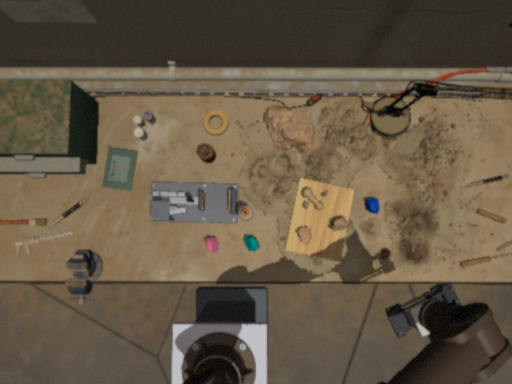

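The top view shows the clamp at columns 150-238, row 203, with its lock end on the left and the fixed jaw on the right. The board is at about (217,320) row/col. The toe bone is near (199,312), with stone candidates at (234,305) and (222,338). The pink, turquoise and blue lumps lie off the board. Next I'll measure positions with both cameras.

```bash
cat > h.py <<'E'
from cell import arm
import numpy as np, cv2
from scipy.spatial.transform import Rotation as R
def cam(n):
    c=arm.get_calibration(n); return np.array(c["intrinsics"]),np.array(c["pose"])
def ray(n,p):
    K,T=cam(n); v=np.linalg.inv(K)@[p[1],p[0],1]; d=T[:3,:3]@[v[0],-v[1],-v[2]]; return T[:3,3],d/np.linalg.norm(d)
def atz(n,p,z):
    o,d=ray(n,p); return o+d*(z-o[2])/d[2]
def tri(p1,p2,n1="top",n2="scene"):
    (o1,d1),(o2,d2)=ray(n1,p1),ray(n2,p2)
    t=np.linalg.lstsq(np.c_[d1,-d2],o2-o1,rcond=None)[0]
    a,b=o1+d1*t[0],o2+d2*t[1]; return (a+b)/2,np.linalg.norm(a-b)
def proj(n,X):
    K,T=cam(n); q=T[:3,:3].T@(np.asarray(X)-T[:3,3]); u=K@[q[0],-q[1],-q[2]]; return u[[1,0]]/u[2]
E
python3 - <<'E'
from h import *
np.set_printoptions(precision=3,suppress=True)
for n in("top","scene"): arm.get_image(n)
for q in("clamp","guard_edge","bed","bar_post","bar_face","wedge_tab","jaw_pad","stone_b","stone_e","toe_bone","board","glue_bottle","consolidant_bottle"):
    r={n:arm.place_of(n,q)[:4] for n in("top","scene")}
    print(q,{n:[(np.round(d["point"],1).tolist(),round(d["conf"],2)) for d in r[n]] for n in r})
    for a in r["top"]:
        for b in r["scene"]:
            X,e=tri(a["point"],b["point"])
            if e<.012: print("   ",X,round(e,4))
E
```

```text
clamp {'top': [([202.3, 195.9], 0.85), ([200.4, 189.2], 0.67)], 'scene': [([255.8, 212.5], 0.66), ([269.5, 179.4], 0.63), ([216.6, 190.3], 0.37)]}
    [ 0.561  0.086 -0.003] 0.0032
guard_edge {'top': [([222.0, 336.8], 0.59), ([211.2, 146.4], 0.57), ([152.1, 206.4], 0.47)], 'scene': [([268.5, 177.9], 0.85)]}
    [0.525 0.225 0.116] 0.0003
    [ 0.793  0.091 -0.312] 0.01
bed {'top': [([211.5, 244.8], 0.59)], 'scene': []}
bar_post {'top': [([197.1, 184.7], 0.8), ([211.0, 148.4], 0.59)], 'scene': [([236.8, 205.0], 0.71)]}
    [0.569 0.104 0.1  ] 0.0078
bar_face {'top': [([199.8, 202.3], 0.53)], 'scene': [([242.4, 218.9], 0.87)]}
    [0.566 0.057 0.033] 0.0031
wedge_tab {'top': [([202.0, 186.8], 0.34)], 'scene': [([279.4, 180.4], 0.44), ([230.6, 263.4], 0.19)]}
jaw_pad {'top': [], 'scene': []}
stone_b {'top': [([223.7, 336.6], 0.75), ([205.7, 371.3], 0.75), ([238.1, 250.9], 0.72), ([233.6, 305.3], 0.54)], 'scene': [([245.0, 288.9], 0.82), ([161.6, 339.7], 0.72), ([272.5, 262.6], 0.71), ([180.1, 331.0], 0.59)]}
    [ 0.489 -0.395  0.035] 0.0033
    [ 0.548 -0.525  0.001] 0.0051
    [ 0.433 -0.109 -0.013] 0.0091
stone_e {'top': [([223.7, 336.6], 0.75), ([205.7, 371.3], 0.75), ([238.1, 250.9], 0.72), ([233.6, 305.3], 0.54)], 'scene': [([245.0, 288.9], 0.82), ([161.6, 339.7], 0.72), ([272.5, 262.6], 0.71), ([180.1, 331.0], 0.59)]}
    [ 0.489 -0.395  0.035] 0.0033
    [ 0.548 -0.525  0.001] 0.0051
    [ 0.433 -0.109 -0.013] 0.0091
toe_bone {'top': [([199.5, 310.7], 0.63)], 'scene': [([235.1, 208.2], 0.65), ([177.4, 300.5], 0.58)]}
    [ 0.564 -0.309  0.056] 0.0095
board {'top': [([219.5, 317.0], 0.86)], 'scene': [([191.6, 315.2], 0.89)]}
    [ 0.504 -0.331  0.013] 0.0045
glue_bottle {'top': [([213.1, 247.3], 0.66)], 'scene': [([232.7, 261.2], 0.66)]}
    [ 0.526 -0.091 -0.018] 0.0063
consolidant_bottle {'top': [([151.8, 208.0], 0.78)], 'scene': [([217.6, 188.4], 0.57)]}
    [ 0.736  0.044 -0.003] 0.0031
```

Run:
```python
import cv2,numpy as np
t=cv2.imread("pics/top0.png");s=cv2.imread("pics/scene0.png")
f=lambda im,r,c,h,w:cv2.resize(im[r:r+h,c:c+w],(400,300),interpolation=cv2.INTER_CUBIC)
A=f(t,172,280,90,120);B=f(s,145,265,90,120);C=f(t,168,142,81,108);D=f(s,200,155,105,140)
cv2.imwrite("pics/crop1.png",np.vstack([np.hstack([A,B]),np.hstack([C,D])]))
```

```text
(no output)
```

View pics/crop1.png

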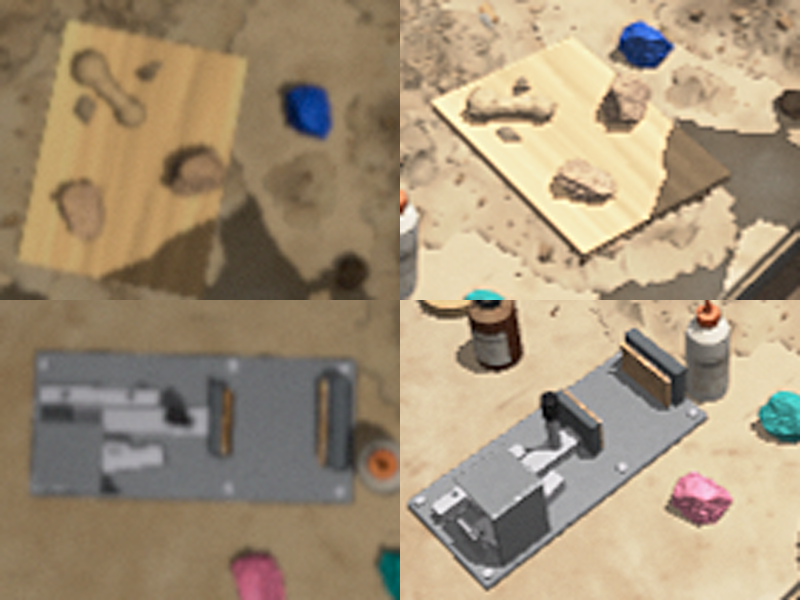

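Stone candidates on the board, in scene pixels (row,col): (175,332), which stands tall with a long shadow, and (199,320), which is low and flat. The crop confirms that the tall lump is the (175,332) one, top-view (223,337). The blue, pink and turquoise lumps are off the board and not meant. Next come accurate clamp and stone poses.

```bash
cat >> h.py <<'E'
def edge_cost(sat,n,q,corners,z,skip=()):
    x,y,a=q; c,s=np.cos(a),np.sin(a); tot=0;N=0
    ctr=np.mean(corners,0)
    for i in range(len(corners)):
        if i in skip: continue
        p,r=np.array(corners[i]),np.array(corners[(i+1)%len(corners)])
        nrm=np.array([(r-p)[1],-(r-p)[0]])/np.linalg.norm(r-p)
        if nrm@((p+r)/2-ctr)<0: nrm=-nrm
        for t in np.linspace(.08,.92,30):
            v=[]
            for o in(.006,-.006):
                m=p+(r-p)*t+nrm*o; uv=proj(n,[x+c*m[0]-s*m[1],y+s*m[0]+c*m[1],z])
                v.append(uv)
            a1,b1=[cv2.remap(sat,np.float32([[w[1]]]),np.float32([[w[0]]]),cv2.INTER_LINEAR)[0,0] for w in v]
            tot+=np.clip(a1-b1,-.3,.3);N+=1
    return -tot/N
def satim(n,im=None):
    im=arm.get_image(n) if im is None else im
    h=cv2.cvtColor(im,cv2.COLOR_RGB2HSV)[:,:,1].astype(np.float32)/255
    return cv2.GaussianBlur(h,(0,0),.8)
E
cat > fitc.py <<'E'
from h import *
from scipy.optimize import minimize
np.set_printoptions(precision=4,suppress=True)
B=[(-.155,-.072),(.145,-.072),(.145,.064),(-.155,.064)]
S={n:satim(n,cv2.cvtColor(cv2.imread(f"pics/{n}0.png"),cv2.COLOR_BGR2RGB)) for n in("top","scene")}
def f(q,cs,B=B,z=.010):return sum(edge_cost(S[n],n,(q[0],q[1],q[2]),B,z) for n in cs)
for cs in(["top"],["scene"],["top","scene"]):
    best=min((minimize(f,[.56+dx,.086+dy,-np.pi/2],args=(cs,),method="Nelder-Mead",options=dict(initial_simplex=[[.56+dx,.086+dy,-1.57],[.57+dx,.086+dy,-1.57],[.56+dx,.096+dy,-1.57],[.56+dx,.086+dy,-1.50]])) for dx in(-.008,.008) for dy in(-.008,.008)),key=lambda r:r.fun)
    print("clamp",cs,best.x,best.fun)
BB=[(-.125,-.095),(.125,-.095),(.125,.095),(-.125,.095)]
E
python3 fitc.py
python3 - <<'E'
from h import *
np.set_printoptions(precision=4,suppress=True)
for n in("top","scene"):
    im=arm.get_image(n)
    for d in arm.silhouettes(n,"stone_b")[:6]:
        m=d["region"].astype(np.uint8); r=cv2.minAreaRect(cv2.findNonZero(m)); print(n,np.round(d["point"],1),round(d["conf"],2),m.sum(),np.round(r[0],1),np.round(r[1],1),round(r[2],1))
        ys,xs=np.nonzero(m); print("   rows",ys.min(),ys.max(),"cols",xs.min(),xs.max())
        np.save(f"mask_{n}_{int(d['point'][0])}_{int(d['point'][1])}.npy",m)
E
ls *.npy
```

```text
top [221.7 339.7] 0.77 170 [338.4 223.2] [12.  15.8] 71.6
   rows 217 230 cols 331 346
top [231.4 305.5] 0.77 130 [304. 235.] [14. 10.] 90.0
   rows 228 242 cols 299 309
top [204.6 372.1] 0.74 193 [371.5 204.5] [15. 13.] 90.0
   rows 197 212 cols 365 378
top [242.8 249.2] 0.73 197 [251.4 241.9] [16.9 13.4] 66.8
   rows 235 250 cols 244 260
top [198.1 191. ] 0.73 391 [183.  199.5] [19. 42.] 90.0
   rows 190 209 cols 162 204
top [244.4 212.8] 0.68 170 [211.9 243.6] [16.1 12. ] 71.6
   rows 236 251 cols 205 218
scene [266.6 260. ] 0.74 277 [260.1 269.8] [19.9 15.6] 31.0
   rows 260 278 cols 250 271
scene [242.2 289.8] 0.57 267 [290.  240.5] [17. 18.] 90.0
   rows 232 249 cols 281 299
scene [172.8 333.4] 0.44 171 [333.4 174.5] [12.3 15.8] 18.4
   rows 167 182 cols 326 340
scene [199.2 321.3] 0.44 178 [321.  199.5] [18.3 11.6] 26.6
   rows 192 205 cols 313 330
mask_scene_172_333.npy
mask_scene_199_321.npy
mask_scene_242_289.npy
mask_scene_266_260.npy
mask_top_198_191.npy
mask_top_204_372.npy
mask_top_221_339.npy
mask_top_231_305.npy
mask_top_242_249.npy
mask_top_244_212.npyTraceback (most
[... 1244 characters left out ...]
^^^
  File "fitc.py", line 6, in <genexpr>
    def f(q,cs,B=B,z=.010):return sum(edge_cost(S[n],n,(q[0],q[1],q[2]),B,z) for n in cs)
                                      ~~~~~~~~~^^^^^^^^^^^^^^^^^^^^^^^^^^^^^
  File "h.py", line 27, in edge_cost
    m=p+(r-p)*t+nrm*o; uv=proj(n,[x+c*m[0]-s*m[1],y+s*m[0]+c*m[1],z])
                          ~~~~^^^^^^^^^^^^^^^^^^^^^^^^^^^^^^^^^^^^^^^
  File "h.py", line 15, in proj
    K,T=cam(n); q=T[:3,:3].T@(np.asarray(X)-T[:3,3]); u=K@[q[0],-q[1],-q[2]]; return u[[1,0]]/u[2]
        ~~~^^^
  File "h.py", line 5, in cam
    c=arm.get_calibration(n); return np.array(c["intrinsics"]),np.array(c["pose"])
ValueError: time passes only in moves, steps and waits
```

```bash
python3 - <<'E'
s=open("h.py").read()
s=s.replace('''def cam(n):
    c=arm.get_calibration(n); return np.array(c["intrinsics"]),np.array(c["pose"])''','''import os
def cam(n,_c={}):
    if n not in _c:
        p=f"cal_{n}.npz"
        if not os.path.exists(p):
            c=arm.get_calibration(n); np.savez(p,K=c["intrinsics"],T=c["pose"])
        d=np.load(p); _c[n]=(d["K"],d["T"])
    return _c[n]''')
open("h.py","w").write(s)
E
cat > fits.py <<'E'
from h import *
from scipy.optimize import minimize
u,v=np.meshgrid(np.linspace(-np.pi,np.pi,40),np.linspace(-np.pi/2,np.pi/2,17)); 
pw=lambda a:np.sign(a)*abs(a)**.6
P=np.c_[(pw(np.cos(v))*pw(np.cos(u))).ravel(),(pw(np.cos(v))*pw(np.sin(u))).ravel(),pw(np.sin(v)).ravel()]/2
def hull(n,q,dim,zb):
    x,y,a=q;c,s=np.cos(a),np.sin(a);L=P*dim
    W=np.c_[x+c*L[:,0]-s*L[:,1],y+s*L[:,0]+c*L[:,1],zb+dim[2]/2+L[:,2]]
    uv=np.array([proj(n,w)[::-1] for w in W[::2]]); m=np.zeros((384*4,512*4),np.uint8)
    cv2.fillConvexPoly(m,cv2.convexHull(np.int32((uv+.5)*4)),1); return m
def fit(ms,dim,zb,q0):
    big={n:cv2.resize(m,None,fx=4,fy=4,interpolation=cv2.INTER_NEAREST) for n,m in ms.items()}
    def f(q): return sum(-(hull(n,q,dim,zb)&b).sum()/(hull(n,q,dim,zb)|b).sum() for n,b in big.items())
    return sorted([ (r.fun,r.x) for a in np.arange(0,np.pi,np.pi/8) for r in [minimize(f,[*q0,a],method="Nelder-Mead",options=dict(maxiter=60,initial_simplex=[[*q0,a],[q0[0]+.01,q0[1],a],[q0[0],q0[1]+.01,a],[*q0,a+.3]]))]],key=lambda t:t[0])[:3]
E
python3 fitc.py
python3 - <<'E'
from fits import *
np.set_printoptions(precision=4,suppress=True)
M=lambda a,b:{"top":np.load(f"mask_top_{a}.npy"),"scene":np.load(f"mask_scene_{b}.npy")}
A=M("221_339","172_333");B=M("231_305","199_321")
b=np.array([.044,.060,.046]);e=np.array([.058,.056,.029])
for nm,ms,q in(("A",A,(.489,-.395)),("B",B,(.465,-.29))):
    for dn,d in(("tall",b),("flat",e)): print(nm,dn,*fit(ms,d,.04,q),sep="\n  ")
    for n in ms: print({n:fit({n:ms[n]},b if nm=="A" else e,.04,q)[0]})
E
```

```text
clamp ['top'] [ 0.5647  0.0854 -1.5949] -0.28284305334091187
clamp ['scene'] [ 0.5641  0.0888 -1.5913] -0.15850302577018738
clamp ['top', 'scene'] [ 0.5644  0.0864 -1.5921] -0.4333146810531616
A
  tall
  (np.float64(0.0), array([ 0.5434, -0.3639, -0.8   ]))
  (np.float64(0.0), array([ 0.5257, -0.3683,  0.3927]))
  (np.float64(0.0), array([ 0.529 , -0.3583,  0.7854]))
A
  flat
  (np.float64(0.0), array([ 0.5201, -0.3406, -0.8   ]))
  (np.float64(0.0), array([ 0.5201, -0.3406, -0.4073]))
  (np.float64(0.0), array([ 0.5201, -0.3406, -0.6813]))
{'top': (np.float64(0.0), array([ 0.5434, -0.3639, -0.8   ]))}
{'scene': (np.float64(0.0), array([ 0.5434, -0.3772, -0.8   ]))}
B
  tall
  (np.float64(0.0), array([ 0.5117, -0.3233, -0.3   ]))
  (np.float64(0.0), array([ 0.5106, -0.2722, -0.4073]))
  (np.float64(0.0), array([ 0.5194, -0.2589, -0.6813]))
B
  flat
  (np.float64(0.0), array([ 0.5194, -0.2722, -0.8   ]))
  (np.float64(0.0), array([ 0.5194, -0.2722, -0.4073]))
  (np.float64(0.0), array([ 0.5194, -0.2722, -0.2813]))
{'top': (np.float64(0.0), array([ 0.5117, -0.2833, -0.3   ]))}
{'scene': (np.float64(0.0), array([ 0.5106, -0.2722, -0.8   ]))}fits.py:13: RuntimeWarning: overflow encountered in scalar negative
  def f(q): return sum(-(hull(n,q,dim,zb)&b).sum()/(hull(n,q,dim,zb)|b).sum() for n,b in big.items())
```

```bash
sed -i 's/-(hull(n,q,dim,zb)&b).sum()\//-1.0*float((hull(n,q,dim,zb)\&b).sum())\//' fits.py
python3 - <<'E'
from fits import *
np.set_printoptions(precision=4,suppress=True)
M=lambda a,b:{"top":np.load(f"mask_top_{a}.npy"),"scene":np.load(f"mask_scene_{b}.npy")}
A=M("221_339","172_333");B=M("231_305","199_321")
b=np.array([.044,.060,.046]);e=np.array([.058,.056,.029])
for nm,ms,q in(("A",A,(.489,-.395)),("B",B,(.465,-.29))):
    for dn,d in(("tall",b),("flat",e)): print(nm,dn,*fit(ms,d,.04,q),sep="\n  ")
    for n in ms: print({n:fit({n:ms[n]},b if nm=="A" else e,.04,q)[0]})
ctr=[np.median(np.argwhere(A[n]),0) for n in("top","scene")]; print("tri A",tri(*ctr)); ctr=[np.median(np.argwhere(B[n]),0) for n in("top","scene")]; print("tri B",tri(*ctr))
E
```

```text
A
  tall
  (np.float64(-1.5193449282333742), array([ 0.4882, -0.3969,  0.4411]))
  (np.float64(-1.5160983696119286), array([ 0.4883, -0.3971,  0.3874]))
  (np.float64(-1.5138210604238624), array([ 0.4883, -0.3961,  0.4534]))
A
  flat
  (np.float64(-1.3447233461462846), array([ 0.4923, -0.4009,  1.5266]))
  (np.float64(-1.3416445132519568), array([ 0.4923, -0.4012,  1.5645]))
  (np.float64(-1.3381249802501407), array([ 0.4912, -0.4025,  2.8403]))
{'top': (np.float64(-0.7411444141689373), array([ 0.4904, -0.3966,  0.292 ]))}
{'scene': (np.float64(-0.7847882454624028), array([ 0.4876, -0.3975,  0.4472]))}
B
  tall
  (np.float64(-1.2233836141430916), array([ 0.446 , -0.2801,  1.2888]))
  (np.float64(-1.2223833468767897), array([ 0.4463, -0.28  ,  1.3061]))
  (np.float64(-1.2215549699031998), array([ 0.4469, -0.2801,  1.3457]))
B
  flat
  (np.float64(-1.1704856244278845), array([ 0.449 , -0.2855,  2.383 ]))
  (np.float64(-1.167598904036354), array([ 0.449 , -0.2867,  0.8117]))
  (np.float64(-1.1675359932541327), array([ 0.4505, -0.2876,  2.457 ]))
{'top': (np.float64(-0.4828226555246054), array([ 0.4554, -0.2858,  2.4038]))}
{'scene': (np.float64(-0.6914452839385815), array([ 0.4505, -0.2885,  2.3769]))}
tri A (array([ 0.4897, -0.3992,  0.06  ]), np.float64(6.910355658592689e-05))
tri B (array([ 0.4523, -0.288 ,  0.0473]), np.float64(0.0015062012501366963))
```

```bash
cat > plan.py <<'E'
import sys
from h import *
np.set_printoptions(precision=4,suppress=True)
def state():
    s=arm.observe(); return s,np.array(s["position"]),R.from_rotvec(s["ee_rot"]).as_matrix()
C=np.array([.5644,.0864]);CA=-1.592
def clampw(x,y,z): c,s=np.cos(CA),np.sin(CA); return np.array([C[0]+c*x-s*y,C[1]+s*x+c*y,z])
def toclamp(p): c,s=np.cos(CA),np.sin(CA); d=np.asarray(p)[:2]-C; return np.array([c*d[0]+s*d[1],-s*d[0]+c*d[1],p[2]])
def goto(p,yang=None):
    s,P,M=state(); print("t",s["clock"],"pos",P,"clampTCP",toclamp(P),"grasp/cl",toclamp(P+M[:,2]*.159),"tip/cl",toclamp(P+M[:,2]*.178)); print("q",np.array(s["joints"]),"yang",np.arctan2(M[1,1],M[0,1]),"z",M[:,2],"w",s["width"],"F",np.array(s["force"]),s["gripper_force"])
    if p is not None: print("SHIFT",M.T@(np.asarray(p)-P))
    if yang is not None: 
        d=(yang-np.arctan2(M[1,1],M[0,1])+np.pi)%(2*np.pi)-np.pi; print("ROLL",-d)
E
python3 -m inch '0.056 -0.012 0.016 -0.15 0.075; 0.112 -0.024 0.032 -0.30 0.075; 0.168 -0.036 0.048 -0.45 0.075; 0.21 -0.046 0.064 -0.60 0.075; 0.23 -0.05 0.07 -0.75 0.075' 25
python3 -c "
from plan import *
goto([.489,-.397,.320],.39)"
```

```text
clock: 2.2
position: [0.4503, -0.4251, 0.3343]
ee_rot: [2.605, 1.756, 0.001]
force: [-0.8, -0.3, 0.3]
width: 0.817
gripper_force: 0.0
t 2.2 pos [ 0.4503 -0.4251  0.3343] clampTCP [ 0.5138 -0.1032  0.3343] grasp/cl [ 0.5138 -0.1031  0.1753] tip/cl [ 0.5138 -0.1031  0.1563]
q [ 0.8068  0.4994 -0.1984  1.6597  0.1124  0.9933  0.1864] yang -0.3841983567669175 z [ 0.0006  0.0001 -1.    ] w 0.8166430417640387 F [-0.8491 -0.2556  0.3088] 0.0
SHIFT [0.0406 0.0253 0.0143]
ROLL -0.7741983567669175
```

```bash
python3 -m inch '0.03 0.018 0.012 -0.15 0.075; 0.0406 0.0253 0.014 -0.30 0.075; 0.0406 0.0253 0.014 -0.45 0.075; 0.0406 0.0253 0.014 -0.60 0.075; 0.0406 0.0253 0.014 -0.774 0.075'
python3 -m inch '0 0 0 -0.06 0.075; 0 0 0 -0.06 0.075'
python3 - <<'E'
from plan import *
goto([.489,-.397,.225],.39)
o=[]
for n,(r,c) in(("top",(180,285)),("scene",(110,265))):
    im=cv2.cvtColor(arm.get_image(n),cv2.COLOR_RGB2BGR); o.append(cv2.resize(im[r:r+100,c:c+100],(400,400),interpolation=cv2.INTER_CUBIC))
cv2.imwrite("pics/hover.png",np.hstack(o))
E
```

```text
clock: 2.7
position: [0.4877, -0.3989, 0.3206]
ee_rot: [-1.781, -2.588, 0.0]
force: [-1.1, -0.7, -0.4]
width: 0.817
gripper_force: 0.0
clock: 2.9
position: [0.4874, -0.3993, 0.3206]
ee_rot: [-1.71, -2.635, -0.0]
force: [-0.9, 0.7, 0.5]
width: 0.814
gripper_force: 0.0
t 2.9 pos [ 0.4874 -0.3993  0.3206] clampTCP [ 0.4872 -0.0667  0.3206] grasp/cl [ 0.4872 -0.0667  0.1616] tip/cl [ 0.4872 -0.0667  0.1426]
q [ 0.8673  0.5545 -0.3979  1.6328  0.2441  1.0038  0.8105] yang 0.4193222701596773 z [ 0.0001  0.0001 -1.    ] w 0.8135301863563973 F [-0.8855  0.749   0.4972] 0.0
SHIFT [0.0014 0.0024 0.0956]
ROLL 0.029322270159677366
```

View pics/hover.png

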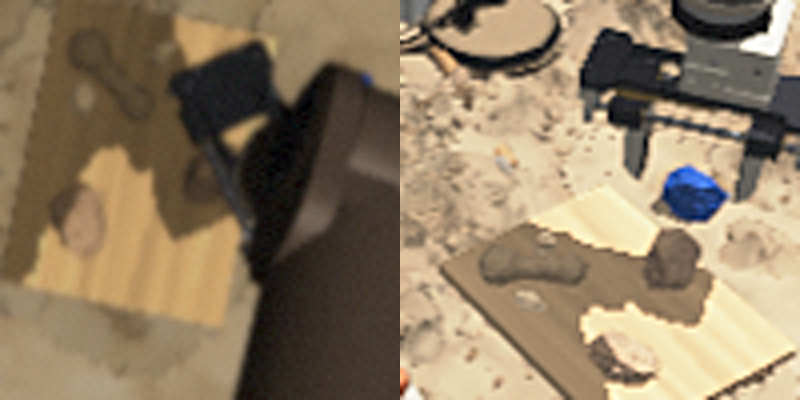

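The scene view shows the open fingers above the tall lump, tips at crop (170,635) and (185,745), lump at (258,672). Top view agrees. Next: descend, grip, lift.

```bash
python3 -m inch '0.001 0.002 0.04 0.02 0.08; 0.001 0.002 0.07 0.02 0.08; 0.001 0.002 0.085 0.02 0.08; 0.001 0.002 0.095 0.02 0.08; 0.001 0.002 0.095 0.02 0.08'
python3 -m inch '0 0 0 0 0.03; 0 0 0 0 0.03; 0 0 0 0 0.03; 0 0 0 0 0.03; 0 0 0 0 0.03' 20
python3 -m inch '0 0 0 0 0.03; 0 0 0 0 0.03; 0 0 -0.01 0 0.03; 0 0 -0.025 0 0.03; 0 0 -0.04 0 0.03'
python3 -c "
from plan import *
goto(None)"
```

```text
clock: 3.5
position: [0.4889, -0.3972, 0.2251]
ee_rot: [-1.737, -2.616, 0.0]
force: [0.3, -0.7, 0.6]
width: 0.871
gripper_force: 0.0
clock: 4.0
position: [0.4889, -0.3974, 0.2261]
ee_rot: [1.737, 2.617, -0.0]
force: [-1.1, -0.4, 0.5]
width: 0.484
gripper_force: 0.8
clock: 4.5
position: [0.489, -0.3972, 0.267]
ee_rot: [1.737, 2.618, 0.0]
force: [0.0, -0.3, -2.1]
width: 0.473
gripper_force: 19.9
t 4.5 pos [ 0.489  -0.3972  0.267 ] clampTCP [ 0.4851 -0.0651  0.267 ] grasp/cl [ 0.4851 -0.0651  0.108 ] tip/cl [ 0.4851 -0.0651  0.089 ]
q [ 0.8482  0.611  -0.3764  1.6827  0.2724  0.8999  0.7622] yang 0.3990434659655256 z [ 0.0001  0.0001 -1.    ] w 0.4734269534002007 F [ 0.04   -0.2713 -2.0712] 19.91469266853528
```

```bash
python3 -m inch '0 0 -0.05 0 0.03; 0 0 -0.10 0.05 0.03; 0 0 -0.133 0.15 0.03; 0 0 -0.133 0.3 0.03; 0 0 -0.133 0.42 0.03'
python3 - <<'E'
from plan import *
w=clampw(.078,0,.40); goto(w,CA+np.pi/2)
print("bar face",toclamp(atz("top",(200.4,203.3),.062)),"pad face",toclamp(atz("top",(200.4,227.9),.058)))
for n,p in(("glue",(.526,-.091,0)),("cons",(.736,.044,0))): print(n,toclamp(p))
E
```

```text
clock: 5.0
position: [0.4891, -0.3971, 0.402]
ee_rot: [2.248, 2.189, 0.002]
force: [0.4, 0.4, -2.3]
width: 0.473
gripper_force: 19.9
t 5.0 pos [ 0.4891 -0.3971  0.402 ] clampTCP [ 0.485 -0.065  0.402] grasp/cl [ 0.4853 -0.0644  0.243 ] tip/cl [ 0.4854 -0.0644  0.224 ]
q [ 0.8067  0.4673 -0.3107  1.5443  0.1517  1.1495  0.4388] yang -0.02675817689869886 z [ 0.0036 -0.0023 -1.    ] w 0.47309925777905665 F [ 0.4104  0.3948 -2.2872] 19.908544583595358
SHIFT [0.4073 0.0628 0.0013]
ROLL -0.005554503693595336
bar face [ 0.0353 -0.0005  0.062 ] pad face [0.1165 0.0017 0.058 ]
glue [ 0.1782 -0.0346  0.    ]
cons [0.0388 0.1725 0.    ]
```

```bash
python3 -m inch '0.05 0.008 0 0 0.03; 0.1 0.016 0 0 0.03; 0.15 0.024 0 0 0.03; 0.2 0.031 0 0 0.03; 0.25 0.039 0 0 0.03'
python3 -m inch '0.05 0.008 0 0 0.03; 0.1 0.016 0 0 0.03; 0.14 0.022 0 0 0.03; 0.157 0.024 0.001 -0.005 0.03; 0.157 0.024 0.001 -0.005 0.03'
python3 - <<'E'
from plan import *
goto(clampw(.078,0,.28),CA+np.pi/2)
s,P,M=state()
for n in("scene","top"):
    im=cv2.cvtColor(arm.get_image(n),cv2.COLOR_RGB2BGR); cv2.imwrite(f"pics/hold_{n}.png",im)
r,c=np.round(proj("scene",P+M[:,2]*.159)).astype(int); print(r,c)
im=cv2.imread("pics/hold_scene.png"); cv2.imwrite("pics/hold_crop.png",cv2.resize(im[r-60:r+90,c-90:c+90],(720,600),interpolation=cv2.INTER_CUBIC))
E
```

```text
clock: 5.5
position: [0.5325, -0.149, 0.4003]
ee_rot: [2.243, 2.197, 0.001]
force: [0.9, -1.0, -1.9]
width: 0.474
gripper_force: 19.9
clock: 6.0
position: [0.5599, 0.009, 0.3989]
ee_rot: [-2.233, -2.21, -0.003]
force: [-1.0, -0.7, -2.1]
width: 0.473
gripper_force: 19.9
t 6.0 pos [0.5599 0.009  0.3989] clampTCP [ 0.0775 -0.0029  0.3989] grasp/cl [ 0.0773 -0.0027  0.24  ] tip/cl [ 0.0772 -0.0026  0.221 ]
q [ 0.2219  0.3757 -0.4478  1.7141  0.1787  1.0908 -0.2916] yang -0.010248976670694491 z [ 0.0014  0.0015 -1.    ] w 0.4731412594764524 F [-1.0263 -0.7142 -2.1051] 19.914114917919505
SHIFT [-0.0007  0.0027  0.119 ]
ROLL 0.01095469653440917
187 228
```

View pics/hold_crop.png

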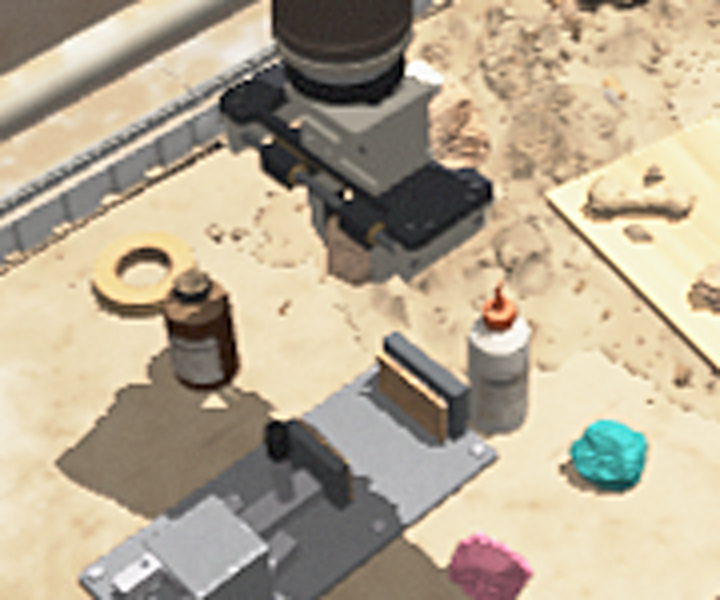

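```bash
python3 -m inch '-0.001 0.0025 0.045 0.011 0.03; -0.002 0.0025 0.09 0.011 0.03; -0.002 0.0025 0.135 0.011 0.03; -0.002 0.0025 0.165 0.011 0.03; -0.002 0.0025 0.185 0.011 0.03'
python3 -m inch '0 0 0.005 0 0.03; 0 0 0.010 0 0.03; 0 0 0.014 0 0.03; 0 0 0.014 0 0.03'
python3 -c "
from plan import *
goto(clampw(.076,0,.196),CA+np.pi/2)"
```

```text
clock: 6.6
position: [0.5616, 0.0005, 0.2105]
ee_rot: [-2.254, -2.187, 0.005]
force: [0.0, 0.6, -1.2]
width: 0.474
gripper_force: 19.9
clock: 7.0
position: [0.5628, 0.0029, 0.1994]
ee_rot: [2.251, 2.19, 0.001]
force: [0.6, 0.2, -1.8]
width: 0.474
gripper_force: 19.9
t 7.0 pos [0.5628 0.0029 0.1994] clampTCP [0.0835 0.0001 0.1994] grasp/cl [0.0836 0.0003 0.0404] tip/cl [0.0836 0.0003 0.0214]
q [ 0.1551  0.6151 -0.359   1.9031  0.3291  0.6798 -0.4294] yang -0.027672560384523696 z [ 0.0012 -0.0003 -1.    ] w 0.4740219429877132 F [ 0.6118  0.1561 -1.7888] 19.91361298772972
SHIFT [ 0.0075 -0.0002  0.0034]
ROLL -0.006468887179420069
```

```bash
python3 -m inch '0.004 0 0 0 0.03; 0.0075 0 0 0 0.03; 0.0075 0 0.001 0 0.03; 0.0075 0 0.002 0 0.03; 0.0075 0 0.003 0 0.03'
python3 -m inch '0 0 0 0 0.03; 0 0 0 0 0.03'
python3 -c "
from plan import *
goto(clampw(.076,0,.196),CA+np.pi/2)"
```

```text
clock: 7.5
position: [0.5627, 0.0108, 0.196]
ee_rot: [2.251, 2.191, 0.0]
force: [-6.0, -0.6, 15.5]
width: 0.472
gripper_force: 19.9
clock: 7.7
position: [0.5627, 0.0108, 0.1961]
ee_rot: [2.251, 2.191, 0.0]
force: [-2.7, 0.5, 5.9]
width: 0.471
gripper_force: 19.9
t 7.7 pos [0.5627 0.0108 0.1961] clampTCP [ 0.0756 -0.0001  0.1961] grasp/cl [ 0.0756 -0.0001  0.0371] tip/cl [ 0.0756 -0.0001  0.0181]
q [ 0.1393  0.6201 -0.3567  1.9045  0.3312  0.6743 -0.4446] yang -0.027073036257106685 z [ 0.0002 -0.0001 -1.    ] w 0.470757997472672 F [-2.6684  0.4617  5.9154] 19.915298997948412
SHIFT [-0.0004  0.0001  0.0001]
ROLL -0.005869363052003251
```

```bash
python3 -m inch '0 0 -0.0005 0 0.05; 0 0 -0.0005 0 0.055; 0 0 -0.0005 0 0.07; 0 0 -0.0005 0 0.075; 0 0 -0.0005 0 0.075'
python3 -m inch '0 0 -0.02 0 0.075; 0 0 -0.05 0 0.075; 0 0 -0.09 0 0.075; 0 0 -0.13 0 0.075; 0 0 -0.16 0 0.075'
python3 - <<'E'
from plan import *
goto(None)
im=cv2.cvtColor(arm.get_image("scene"),cv2.COLOR_RGB2BGR); cv2.imwrite("pics/placed_s.png",im)
r,c=np.round(proj("scene",clampw(0,0,.05))).astype(int); print(r,c)
A=cv2.resize(im[r-60:r+60,c-65:c+65],(650,600),interpolation=cv2.INTER_CUBIC)
cv2.imwrite("pics/placed_crop.png",A)
print([ (np.round(d["point"],1),round(d["conf"],2)) for q in("bar_face","bar_post","wedge_tab","guard_edge") for d in arm.place_of("scene",q)[:2]])
for d in arm.silhouettes("scene","stone_b")[:5]: print(np.round(d["point"]),toclamp(atz("scene",d["point"],.033)))
E
```

```text
clock: 8.2
position: [0.5627, 0.0107, 0.1961]
ee_rot: [2.251, 2.191, -0.0]
force: [-0.1, 0.1, -0.3]
width: 0.795
gripper_force: 0.0
clock: 8.7
position: [0.5628, 0.0109, 0.3587]
ee_rot: [2.25, 2.19, 0.002]
force: [0.5, 0.2, -0.2]
width: 0.818
gripper_force: 0.0
t 8.7 pos [0.5628 0.0109 0.3587] clampTCP [ 0.0755 -0.      0.3587] grasp/cl [0.0754 0.0003 0.1997] tip/cl [0.0754 0.0003 0.1807]
q [ 0.2073  0.418  -0.4379  1.7593  0.2052  1.0075 -0.3344] yang -0.026949435660287888 z [ 0.0019  0.0002 -1.    ] w 0.8179147948241252 F [ 0.4814  0.1821 -0.1863] 0.0
245 211
[(array([239.5, 216.8]), 0.98), (array([234.4, 205.4]), 0.72), (array([277.2, 177.3]), 0.58), (array([268.7, 178.4]), 0.64)]
[241. 289.] [ 0.1861 -0.1431  0.033 ]
[158. 338.] [ 0.5917 -0.009   0.033 ]
[199. 322.] [ 0.3913 -0.1002  0.033 ]
[271. 258.] [ 0.0454 -0.1536  0.033 ]
[235. 231.] [ 0.075  -0.0054  0.033 ]
```

View pics/placed_crop.png

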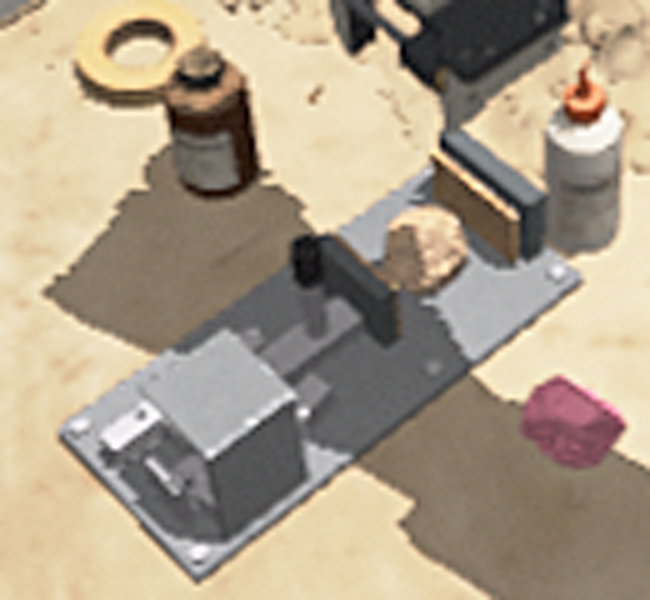

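The picture shows the lump upright at crop (245,425), released between the jaws. The post is at (265,310) and the tab behind the guard at about (475,170). Next I'll locate the post.

Run:
```python
from plan import *
im=arm.get_image("scene"); arm.get_image("top")
for q,z in(("bar_post",.093),("bar_face",.035),("wedge_tab",.038),("guard_edge",.092)):
    for n in("scene","top"):
        for d in arm.place_of(n,q)[:2]: print(q,n,np.round(d["point"],1),round(d["conf"],2),toclamp(atz(n,d["point"],z)))
print("expected px guard edge",proj("scene",clampw(-.130,-.037,.092)),"plate corner",proj("scene",clampw(-.155,-.072,.01)))
# manual: post top centre at crop (310,243)->, jaw top edge corners
for nm,(cx,cy),z in(("posttop",(309,243),.108),("jawtop L",(327,240),.064),("jawtop R",(395,290),.064),("tab",(168,475),.0515),("pad top L",(436,152),.059),("pad top R",(515,208),.059)):
    print(nm,toclamp(atz("scene",(185+cy/5,146+cx/5),z)))
goto(clampw(-.012,0,.36),CA+np.pi/2)
```

```text
bar_post scene [234.5 203.7] 0.91 [-0.0092  0.0149  0.093 ]
bar_post top [196.7 312. ] 0.65 [0.3919 0.0185 0.093 ]
bar_face scene [241.7 221. ] 0.62 [ 0.0357 -0.0029  0.035 ]
wedge_tab scene [282.4 174.8] 0.61 [-0.1482 -0.0231  0.038 ]
wedge_tab scene [231.  262.3] 0.15 [ 0.1519 -0.0616  0.038 ]
guard_edge scene [267.9 178.1] 0.93 [-0.1294 -0.0257  0.092 ]
expected px guard edge [270.6272 180.4332] plate corner [300.6343 184.8397]
posttop [-0.0052 -0.001   0.108 ]
jawtop L [0.0232 0.0233 0.064 ]
jawtop R [ 0.028  -0.0328  0.064 ]
tab [-0.1378 -0.0343  0.0515]
pad top L [0.1184 0.0334 0.059 ]
pad top R [ 0.123  -0.0334  0.059 ]
t 9.5 pos [0.5627 0.0108 0.3561] clampTCP [ 0.0756 -0.0001  0.3561] grasp/cl [ 0.0756 -0.0002  0.1971] tip/cl [ 0.0756 -0.0002  0.1781]
q [ 0.2065  0.4211 -0.4369  1.7618  0.2064  1.0042 -0.3354] yang -0.027057826255569153 z [-0.0002  0.     -1.    ] w 0.8179121748980551 F [-0.2016 -0.1966 -0.2687] 0.0
SHIFT [ 0.0876 -0.0004 -0.0039]
ROLL -0.005854153050465438
```

```bash
python3 -m inch '0.04 0 0 -0.006 0.06; 0.08 0 0 -0.006 0.06; 0.0826 0 0.04 -0.006 0.06; 0.0826 0 0.075 -0.006 0.06; 0.0826 0 0.1 -0.006 0.06'
python3 -m inch '0 0 0 0 0.05; 0 0 0 0 0.03; 0 0 0 0 0.01; 0 0 0 0 0.01; 0 0 0 0 0.01' 40
python3 -m inch '0 0 0 0 0.01; 0 0 0 0 0.01'
python3 -c "
from plan import *
goto(clampw(-.007,0,.254))"
```

```text
clock: 10.0
position: [0.5643, 0.0936, 0.2543]
ee_rot: [-2.243, -2.198, 0.002]
force: [0.1, -1.3, -0.4]
width: 0.653
gripper_force: 0.0
clock: 10.5
position: [0.5653, 0.0934, 0.2574]
ee_rot: [2.244, 2.197, 0.002]
force: [-0.1, 0.7, -0.5]
width: 0.263
gripper_force: 0.0
clock: 10.7
position: [0.5652, 0.0933, 0.2569]
ee_rot: [2.244, 2.197, 0.001]
force: [-0.4, -0.4, 5.4]
width: 0.187
gripper_force: 40.0
t 10.7 pos [0.5652 0.0933 0.2569] clampTCP [-0.007   0.0006  0.2569] grasp/cl [-0.007   0.0008  0.0979] tip/cl [-0.007   0.0009  0.0789]
q [ 0.0365  0.5524 -0.4134  1.8366  0.2952  0.8119 -0.5482] yang -0.02127286879131936 z [ 0.0012  0.0001 -1.    ] w 0.18650535222267556 F [-0.4197 -0.3612  5.4429] 40.00177323818207
SHIFT [ 0.     -0.0006  0.0029]
```

```bash
python3 -m inch '-0.004 0 0 0 0.01; -0.008 0 0 0 0.01; -0.012 0 0 0 0.01; -0.012 0 0 0 0.01'
python3 -m inch '-0.003 0 0 0 0.01; -0.005 0 0 0 0.01; -0.005 0 0 0 0.01'
python3 -m inch '-0.003 0 0 0 0.01; -0.003 0 0 0 0.01; -0.003 0 0 0 0.01'
python3 - <<'E'
from plan import *
goto(None)
im=cv2.cvtColor(arm.get_image("scene"),cv2.COLOR_RGB2BGR)
r,c=np.round(proj("scene",clampw(.07,0,.05))).astype(int); print(r,c)
cv2.imwrite("pics/push.png",cv2.resize(im[r-30:r+30,c-40:c+40],(800,600),interpolation=cv2.INTER_CUBIC))
E
```

```text
clock: 11.1
position: [0.5649, 0.0817, 0.2569]
ee_rot: [2.244, 2.198, 0.003]
force: [-0.2, 2.7, 7.2]
width: 0.186
gripper_force: 40.0
clock: 11.4
position: [0.5648, 0.0772, 0.2569]
ee_rot: [-2.244, -2.199, -0.004]
force: [-0.2, 3.7, 6.1]
width: 0.188
gripper_force: 40.0
clock: 11.7
position: [0.5648, 0.0742, 0.2569]
ee_rot: [-2.244, -2.199, -0.003]
force: [-0.6, 3.2, 6.9]
width: 0.185
gripper_force: 40.0
t 11.7 pos [0.5648 0.0742 0.2569] clampTCP [0.0122 0.0006 0.2569] grasp/cl [0.0119 0.0008 0.0979] tip/cl [0.0119 0.0009 0.0789]
q [ 0.0715  0.5482 -0.4148  1.8449  0.2936  0.8071 -0.5141] yang -0.020318718915786974 z [ 0.0015  0.0015 -1.    ] w 0.18456874893755898 F [-0.5747  3.2389  6.9218] 40.00245273113251
232 229
```

View pics/push.png

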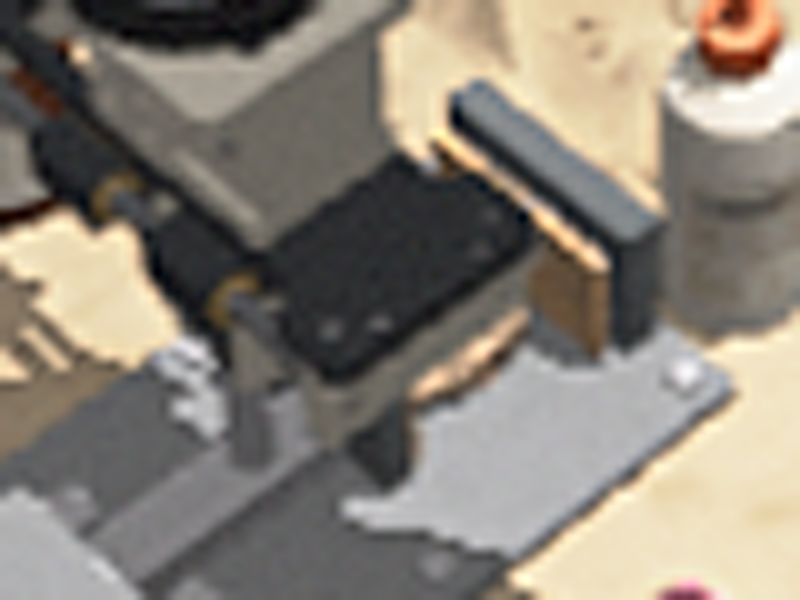

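The stone is now between bar jaw (410,430) and pad (540,300), nearly touching both. Continuing in small steps with force checks.

```bash
for i in 1; do
python3 -m inch '-0.002 0 0 0 0.01; -0.002 0 0 0 0.01; -0.002 0 0 0 0.01' | grep -E 'pos|force: \['
python3 -m inch '-0.002 0 0 0 0.01; -0.002 0 0 0 0.01; -0.002 0 0 0 0.01'| grep -E 'pos|force: \['
python3 -m inch '-0.0015 0 0 0 0.01; -0.0015 0 0 0 0.01; -0.0015 0 0 0 0.01'| grep -E 'pos|force: \['
done
```

```text
position: [0.5647, 0.0724, 0.257]
force: [0.1, 4.4, 6.9]
position: [0.5647, 0.0704, 0.257]
force: [-0.7, 4.7, 6.0]
position: [0.5647, 0.069, 0.257]
force: [0.3, 4.3, 6.3]
```

```bash
python3 -m inch '-0.0015 0 0 0 0.01; -0.0015 0 0 0 0.01; -0.0015 0 0 0 0.01' | grep -E 'pos|force: \['
python3 -m inch '-0.0015 0 0 0 0.01; -0.0015 0 0 0 0.01; -0.0015 0 0 0 0.01'| grep -E 'pos|force: \['
python3 -c "
from h import *
for n in('scene',): arm.get_image(n); print([(np.round(d['point'],1),d['region'].sum(),round(d['conf'],2)) for d in arm.silhouettes(n,'jaw_pad')[:2]])
print(arm.observe()['force'])"
```

```text
position: [0.5646, 0.0676, 0.257]
force: [-0.5, 5.2, 6.2]
position: [0.5646, 0.0664, 0.2569]
force: [-0.8, 5.0, 5.2]
[(array([230.2, 246.4]), np.int64(68), 0.44)]
[-0.42089634  6.30817214  6.39435079]
```

```bash
python3 -m inch '-0.001 0 0 0 0.01; -0.001 0 0 0 0.01; -0.001 0 0 0 0.01' | grep -E 'pos|force: \['
python3 -m inch '0 0 0 0 0.01'| grep -E 'force: \['
python3 -m inch '-0.001 0 0 0 0.01; -0.001 0 0 0 0.01; -0.001 0 0 0 0.01'| grep -E 'pos|force: \['
python3 -m inch '0 0 0 0 0.01'| grep -E 'force: \['
python3 -m inch '0 0 0 0 0.01'| grep -E 'force: \['
```

```text
position: [0.5646, 0.0656, 0.257]
force: [-0.5, 6.6, 5.6]
force: [-0.2, 6.0, 6.5]
position: [0.5645, 0.0648, 0.257]
force: [0.6, 7.7, 5.4]
force: [-0.5, 8.1, 5.8]
force: [-0.4, 7.1, 5.3]
```

```bash
python3 -m inch '0 0 0 0 0.03; 0 0 0 0 0.04; 0 0 0 0 0.06; 0 0 0 0 0.06; 0 0 -0.02 0 0.06'
python3 -m inch '0 0 -0.05 0 0.06; 0 0 -0.09 0 0.06; 0.03 0 -0.12 0 0.06; 0.03 0 -0.12 0 0.03; 0.03 0 -0.12 0 0'
python3 - <<'E'
from plan import *
goto(None)
im=cv2.cvtColor(arm.get_image("scene"),cv2.COLOR_RGB2BGR)
r,c=np.round(proj("scene",clampw(0,0,.05))).astype(int)
cv2.imwrite("pics/clamped.png",cv2.resize(im[r-60:r+60,c-65:c+65],(650,600),interpolation=cv2.INTER_CUBIC))
E
```

```text
clock: 14.75
position: [0.5633, 0.0621, 0.2741]
ee_rot: [-2.243, -2.196, 0.007]
force: [-0.2, -0.4, 1.6]
width: 0.571
gripper_force: 0.0
clock: 15.25
position: [0.5648, 0.0933, 0.3967]
ee_rot: [2.243, 2.199, 0.001]
force: [-0.4, -0.8, -0.1]
width: 0.525
gripper_force: 0.0
t 15.25 pos [0.5648 0.0933 0.3967] clampTCP [-0.0069  0.0002  0.3967] grasp/cl [-0.0069  0.0004  0.2377] tip/cl [-0.0069  0.0005  0.2187]
q [ 0.0847  0.4017 -0.4696  1.6857  0.2003  1.1008 -0.4636] yang -0.019882077161532223 z [ 0.0013 -0.0001 -1.    ] w 0.5245628699660217 F [-0.3822 -0.7782 -0.086 ] 0.0
```

View pics/clamped.png

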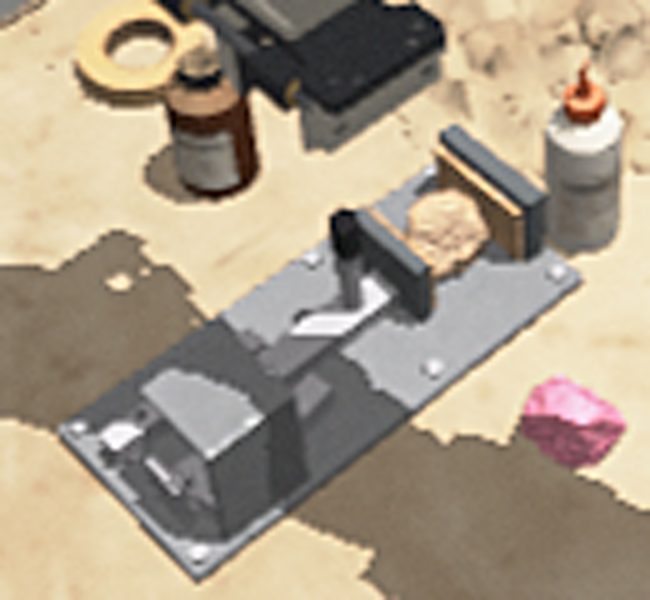

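The lump is upright and pressed between both jaws (crop (235,445)), and the tab is visible under the guard edge at about (470,165). Only roll about the tool axis can be commanded, so for the lean I'll check what happens at the arm's limits: reaching outward toward world −y (the clamp's +x) and going high should hit the j6 limit and tip the fingers forward. First I'll fit the kinematics from logged states as I move.

```bash
L='from h import *;s=arm.observe();open("log.txt","a").write(repr([list(map(float,s[k])) for k in("joints","position","ee_rot")])+"\n");print(s["clock"],np.round(s["position"],3),np.round(s["joints"],3),np.round(R.from_rotvec(s["ee_rot"]).as_matrix()[:,2],3))'
python3 -c "$L"
python3 -m inch '-0.05 -0.017 0 0 0; -0.10 -0.033 0 0 0; -0.15 -0.05 0 0 0; -0.2 -0.067 0 0 0; -0.24 -0.08 0 0 0' >/dev/null; python3 -c "$L"
python3 -m inch '-0.05 -0.017 0 0 0; -0.10 -0.033 0 0 0; -0.15 -0.05 0 0 0; -0.2 -0.067 0 0 0; -0.24 -0.08 0 0 0' >/dev/null; python3 -c "$L"
python3 -m inch '-0.02 -0.045 0 0 0; -0.04 -0.09 -0.02 0 0; -0.06 -0.135 -0.02 0 0; -0.08 -0.18 -0.03 0 0; -0.10 -0.225 -0.04 0 0' >/dev/null; python3 -c "$L"
python3 -m inch '-0.02 -0.045 0 0 0; -0.04 -0.09 -0.02 0 0; -0.06 -0.125 -0.03 0 0; -0.06 -0.125 -0.03 0 0' >/dev/null; python3 -c "$L"
```

```text
15.3 [0.565 0.092 0.396] [ 0.085  0.403 -0.469  1.687  0.201  1.101 -0.464] [-0.001 -0.001 -1.   ]
15.8 [ 0.479 -0.145  0.395] [ 0.516  0.278 -0.406  1.857  0.127  1.035  0.036] [-0.003  0.    -1.   ]
16.3 [ 0.394 -0.38   0.395] [ 0.885  0.34  -0.282  1.756  0.107  1.063  0.543] [-0.003  0.001 -1.   ]
16.8 [ 0.169 -0.473  0.434] [ 1.268  0.221 -0.178  1.81   0.044  1.117  1.053] [-0.002  0.003 -1.   ]
17.2 [ 0.038 -0.532  0.466] [ 1.464  0.243 -0.083  1.699  0.026  1.2    1.342] [-0.004 -0.001 -1.   ]
```

```bash
L='from h import *;s=arm.observe();open("log.txt","a").write(repr([list(map(float,s[k])) for k in("joints","position","ee_rot")])+"\n");print(s["clock"],np.round(s["position"],3),np.round(s["joints"],3),np.round(R.from_rotvec(s["ee_rot"]).as_matrix()[:,2],3))'
for i in 1 2; do python3 -m inch '0 0 -0.05 0 0; 0 0 -0.1 0 0; 0 0 -0.15 0 0; 0 0 -0.2 0 0; 0 0 -0.25 0 0' >/dev/null; python3 -c "$L"; done
```

```text
17.7 [ 0.045 -0.53   0.716] [ 1.434  0.204 -0.067  1.153  0.014  1.787  1.349] [-0.001  0.002 -1.   ]
18.2 [ 0.043 -0.502  0.826] [ 1.042  0.2    0.495  0.91  -0.105  2.002  1.457] [ 0.003 -0.051 -0.999]
```

```bash
cat > L.py <<'E'
from h import *
s=arm.observe();open("log.txt","a").write(repr([list(map(float,s[k])) for k in("joints","position","ee_rot")])+"\n")
M=R.from_rotvec(s["ee_rot"]).as_matrix();print(round(s["clock"],2),np.round(s["position"],3),np.round(s["joints"],3),"z",np.round(M[:,2],3),"x",np.round(M[:,0],2))
E
python3 -m inch '0 0 -0.05 0 0; 0 0 -0.1 0 0' >/dev/null; python3 L.py
python3 -m inch '0 0 0 0 0; 0 0 0 0 0' >/dev/null; python3 L.py
python3 -m inch '0 0 0.03 0 0; 0 0 0.03 0 0' >/dev/null; python3 L.py
```

```text
18.4 [ 0.04  -0.478  0.85 ] [ 0.943  0.154  0.59   0.907 -0.098  2.002  1.454] z [ 0.009 -0.102 -0.995] x [ 0.02  0.99 -0.1 ]
18.6 [ 0.041 -0.478  0.849] [ 0.945  0.156  0.586  0.909 -0.099  2.001  1.455] z [ 0.009 -0.099 -0.995] x [ 0.02  0.99 -0.1 ]
18.8 [ 0.042 -0.482  0.816] [ 0.922  0.126  0.571  1.027 -0.072  1.915  1.438] z [ 0.007 -0.092 -0.996] x [ 0.02  1.   -0.09]
```

The lean trick works: at the j6 limit the tool tips toward −y, and the commanded pose follows what was reached. I'll continue until the lean is about 40°.

```bash
python3 -m inch '0 0 -0.05 0 0; -0.02 0 -0.1 0 0; -0.04 0 -0.15 0 0; -0.06 0 -0.2 0 0' >/dev/null; python3 L.py
python3 -m inch '-0.03 0 -0.05 0 0; -0.06 0 -0.10 0 0; -0.09 0 -0.15 0 0; -0.12 0 -0.2 0 0' >/dev/null; python3 L.py
python3 -m inch '-0.03 0 -0.05 0 0; -0.06 0 -0.10 0 0; -0.09 0 -0.15 0 0; -0.12 0 -0.2 0 0' >/dev/null; python3 L.py
```

```text
19.2 [ 0.036 -0.472  0.872] [ 0.935  0.147  0.609  0.86  -0.101  2.003  1.461] z [ 0.013 -0.154 -0.988] x [ 0.02  0.99 -0.15]
19.6 [ 0.03  -0.485  0.889] [ 1.036  0.177  0.536  0.775 -0.115  2.003  1.475] z [ 0.017 -0.206 -0.978] x [ 0.02  0.98 -0.21]
20.0 [ 0.024 -0.488  0.909] [ 1.086  0.191  0.509  0.706 -0.126  2.002  1.485] z [ 0.021 -0.259 -0.966] x [ 0.02  0.97 -0.26]
```

```bash
for i in 1 2; do python3 -m inch '-0.03 0 -0.05 0 0; -0.06 0 -0.10 0 0' >/dev/null; python3 L.py; done
for i in 1 2; do python3 -m inch '-0.06 0 -0.2 0 0; -0.06 0 -0.2 0 0' >/dev/null; python3 L.py; done
for i in 1 2; do python3 -m inch '-0.02 0 -0.4 0 0; -0.02 0 -0.4 0 0; -0.02 0 -0.4 0 0' >/dev/null; python3 L.py; done
```

```text
20.2 [ 0.021 -0.488  0.927] [ 1.115  0.2    0.498  0.645 -0.137  2.002  1.491] z [ 0.024 -0.308 -0.951] x [ 0.03  0.95 -0.31]
20.4 [ 0.017 -0.484  0.945] [ 1.131  0.203  0.499  0.592 -0.148  2.002  1.495] z [ 0.026 -0.355 -0.935] x [ 0.03  0.93 -0.35]
20.6 [ 0.014 -0.455  0.967] [ 1.05   0.158  0.578  0.591 -0.14   2.002  1.496] z [ 0.028 -0.399 -0.917] x [ 0.03  0.92 -0.4 ]
20.8 [ 0.01  -0.424  0.988] [ 0.913  0.11   0.705  0.591 -0.126  2.002  1.496] z [ 0.031 -0.444 -0.896] x [ 0.03  0.9  -0.44]
21.1 [ 0.013 -0.383  1.003] [7.090e-01 2.300e-02 7.430e-01 6.250e-01 2.000e-03 2.002e+00 1.440e+00] z [ 0.042 -0.476 -0.879] x [ 0.02  0.88 -0.48]
21.4 [-1.000e-03 -3.550e-01  1.013e+00] [1.222e+00 2.000e-03 1.790e-01 6.120e-01 4.600e-02 2.002e+00 1.413e+00] z [ 0.043 -0.501 -0.864] x [ 0.03  0.87 -0.5 ]
```

```bash
for i in 1 2 3 4; do python3 -m inch '-0.05 0 -0.05 0 0; -0.10 0 -0.10 0 0' >/dev/null; python3 L.py; done
```

```text
21.6 [-0.01  -0.364  1.025] [ 0.925  0.014  0.561  0.566 -0.003  2.002  1.451] z [ 0.042 -0.531 -0.847] x [ 0.04  0.85 -0.53]
21.8 [-0.011 -0.372  1.04 ] [ 0.794  0.051  0.829  0.497 -0.117  2.002  1.504] z [ 0.045 -0.569 -0.821] x [ 0.04  0.82 -0.57]
22.0 [-0.014 -0.373  1.054] [ 0.987  0.081  0.689  0.421 -0.166  2.002  1.512] z [ 0.047 -0.607 -0.794] x [ 0.04  0.79 -0.61]
22.2 [-0.018 -0.368  1.068] [ 1.077  0.097  0.642  0.359 -0.204  2.002  1.517] z [ 0.047 -0.643 -0.764] x [ 0.04  0.77 -0.64]
```

Run:
```python
from plan import *
s,P,M=state()
for w in([.10,-.42,.85],[.22,-.38,.65],[.36,-.25,.55],[.45,-.05,.50],[.50,.15,.45],[.52,.36,.40]):
    w=np.array(w); print(w, M.T@(w-P), np.linalg.norm(w-P)); P=w
```

```text
[ 0.1  -0.42  0.85] [0.1051 0.1043 0.2055] 0.25328748983142046
[ 0.22 -0.38  0.65] [0.1641 0.1069 0.1328] 0.2366431913239846
[ 0.36 -0.25  0.55] [ 0.1697  0.133  -0.0005] 0.21563858652847823
[ 0.45 -0.05  0.5 ] [ 0.1891  0.0861 -0.0861] 0.22494443758403987
[0.5  0.15 0.45] [ 0.1874  0.0462 -0.088 ] 0.21213203435596428
[0.52 0.36 0.4 ] [ 0.1938  0.0163 -0.0959] 0.216794833886788
```

```bash
python3 -m inch '0.02 0.02 0.04 0 0; 0.04 0.04 0.08 0 0; 0.06 0.06 0.12 0 0; 0.08 0.08 0.16 0 0; 0.10 0.10 0.20 0 0' >/dev/null; python3 L.py
python3 -m inch '0.033 0.022 0.027 0 0; 0.066 0.044 0.054 0 0; 0.1 0.065 0.08 0 0; 0.133 0.087 0.107 0 0; 0.164 0.107 0.133 0 0' >/dev/null; python3 L.py
python3 -m inch '0.034 0.027 0 0 0; 0.068 0.053 0 0 0; 0.102 0.08 0 0 0; 0.136 0.107 0 0 0; 0.17 0.133 0 0 0' >/dev/null; python3 L.py
python3 -m inch '0.038 0.017 -0.017 0 0; 0.076 0.034 -0.034 0 0; 0.114 0.051 -0.051 0 0; 0.152 0.068 -0.068 0 0; 0.19 0.086 -0.086 0 0' >/dev/null; python3 L.py
```

```text
22.7 [ 0.072 -0.408  0.901] [ 0.681 -0.189  0.333  1.183  0.355  1.489  1.098] z [ 0.05  -0.642 -0.765] x [ 0.04  0.77 -0.64]
23.2 [ 0.191 -0.368  0.7  ] [ 0.675 -0.236  0.056  1.728  0.522  1.156  0.618] z [ 0.048 -0.642 -0.765] x [ 0.04  0.77 -0.64]
23.7 [ 0.331 -0.237  0.601] [ 0.572 -0.132 -0.327  1.878  0.664  1.22   0.038] z [ 0.048 -0.643 -0.764] x [ 0.04  0.77 -0.64]
24.2 [ 0.42  -0.036  0.551] [ 0.312  0.069 -0.676  1.825  0.711  1.522 -0.523] z [ 0.048 -0.644 -0.763] x [ 0.04  0.76 -0.64]
```

```bash
python3 -m inch '0.038 0.015 -0.017 0 0; 0.076 0.03 -0.034 0 0; 0.114 0.045 -0.051 0 0; 0.152 0.06 -0.065 0 0; 0.19 0.07 -0.07 0 0' >/dev/null; python3 L.py
python3 -m inch '0.038 0.01 -0.01 0 0; 0.076 0.02 -0.02 0 0; 0.114 0.03 -0.03 0 0; 0.152 0.035 -0.04 0 0; 0.18 0.035 -0.05 0 0' >/dev/null; python3 L.py
python3 -c "
from plan import *
goto(None)"
```

```text
24.7 [0.495 0.155 0.488] [-0.057  0.406 -0.776  1.635  0.765  1.755 -0.958] z [ 0.05  -0.644 -0.764] x [ 0.04  0.77 -0.64]
25.2 [0.534 0.324 0.411] [-0.36   0.684 -0.74   1.397  0.802  1.86  -1.168] z [ 0.049 -0.645 -0.763] x [ 0.04  0.76 -0.64]
t 25.2 pos [0.5343 0.3245 0.4109] clampTCP [-0.2374 -0.0352  0.4109] grasp/cl [-0.135  -0.0252  0.2896] tip/cl [-0.1228 -0.024   0.2751]
q [-0.3597  0.6843 -0.7396  1.3974  0.8021  1.8601 -1.1676] yang 0.001430619760010598 z [ 0.0489 -0.6449 -0.7627] w 0.0012503167708352813 F [-0.1203  0.4396  0.3119] 0.0
```

```bash
cat > tip.py <<'E'
from plan import *
def tip(x,y,z):
    s,P,M=state(); goto(clampw(x,y,z)-.178*M[:,2])
E
python3 -c "
from tip import *
tip(-.175,-.037,.12)"
```

```text
t 25.2 pos [0.5343 0.3245 0.4109] clampTCP [-0.2374 -0.0352  0.4109] grasp/cl [-0.135  -0.0252  0.2896] tip/cl [-0.1228 -0.024   0.2751]
q [-0.3597  0.6843 -0.7396  1.3974  0.8021  1.8601 -1.1676] yang 0.001430619760010598 z [ 0.0489 -0.6449 -0.7627] w 0.0012503167708352813 F [-0.1203  0.4396  0.3119] 0.0
SHIFT [ 0.1395 -0.0215  0.0839]
```

```bash
python3 -m inch '0.035 -0.005 0.02 0 0; 0.07 -0.011 0.04 0 0; 0.105 -0.016 0.06 0 0; 0.14 -0.0215 0.084 0 0; 0.14 -0.0215 0.084 0 0' >/dev/null
python3 - <<'E'
from tip import *
tip(-.175,-.037,.032)
im=cv2.cvtColor(arm.get_image("scene"),cv2.COLOR_RGB2BGR); cv2.imwrite("pics/tipfull.png",im)
r,c=np.round(proj("scene",clampw(-.13,-.03,.06))).astype(int); print(r,c, proj("scene",clampw(-.175,-.037,.12)))
cv2.imwrite("pics/tip1.png",cv2.resize(im[r-45:r+45,c-60:c+60],(800,600),interpolation=cv2.INTER_CUBIC))
E
```

```text
t 25.7 pos [0.5208 0.3761 0.252 ] clampTCP [-0.2888 -0.0497  0.252 ] grasp/cl [-0.186  -0.0401  0.1311] tip/cl [-0.1737 -0.039   0.1166]
q [-0.4529  0.8814 -0.7049  1.4614  0.8425  1.7042 -1.367 ] yang 0.004252697582008857 z [ 0.0465 -0.6473 -0.7608] w 0.004005663696844093 F [ 0.4965 -0.1852 -0.3572] 0.0
SHIFT [ 0.0557 -0.0028  0.0637]
276 181 [274.8911 164.6758]
```

View pics/tip1.png

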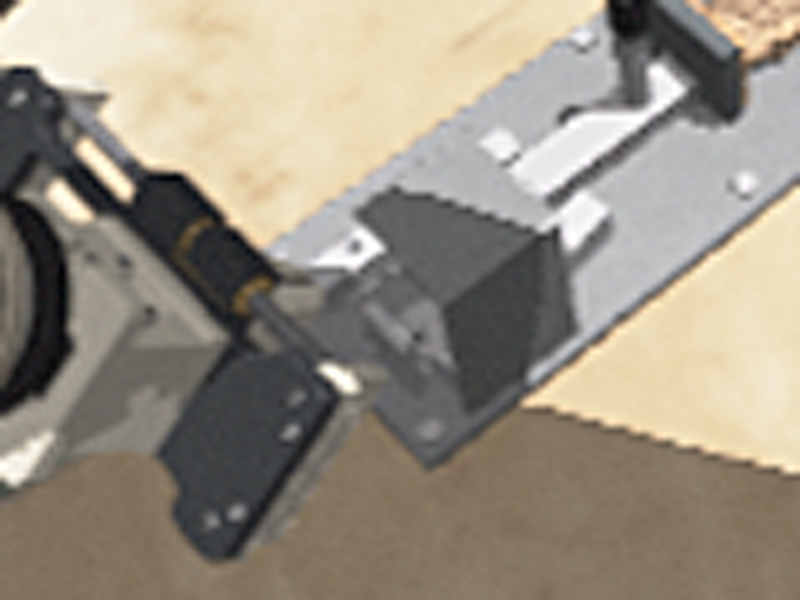

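The fingertips lean behind the lock at about crop (290,290), and the tab is under the guard at about (330,410). Next: lower behind the tab.

```bash
python3 -m inch '0.02 -0.001 0.022 0 0; 0.04 -0.002 0.044 0 0; 0.0557 -0.003 0.0637 0 0; 0.0557 -0.003 0.0637 0 0'
python3 - <<'E'
from tip import *
tip(-.150,-.037,.032)
print(toclamp(atz("scene",(280.5,182.5),.038)))
E
```

```text
clock: 26.15
position: [0.5258, 0.3763, 0.1726]
ee_rot: [1.816, 1.773, -0.6]
force: [0.2, -0.1, 0.1]
width: 0.006
gripper_force: 0.0
t 26.15 pos [0.5258 0.3763 0.1726] clampTCP [-0.289  -0.0447  0.1726] grasp/cl [-0.1867 -0.035   0.0513] tip/cl [-0.1744 -0.0338  0.0368]
q [-0.4628  0.9799 -0.6762  1.482   0.8919  1.6135 -1.4341] yang -0.0009839217107003404 z [ 0.0476 -0.6449 -0.7628] w 0.005523454935055329 F [ 0.1809 -0.0682  0.1014] 0.0
SHIFT [-0.0157 -0.004   0.0192]
[-0.1292 -0.033   0.038 ]
```

```bash
python3 -m inch '-0.008 -0.003 0.010 0 0; -0.0157 -0.003 0.019 0 0; -0.0157 -0.003 0.019 0 0' | grep -E 'pos|force: \['
python3 -m inch '-0.0038 0 0.0032 0 0; -0.0077 0 0.0064 0 0; -0.0077 0 0.0064 0 0' | grep -E 'pos|force: \['
python3 -m inch '-0.0038 0 0.0032 0 0; -0.0077 0 0.0064 0 0; -0.0077 0 0.0064 0 0' | grep -E 'pos|force: \['
python3 -c "
from tip import *
tip(-.120,-.037,.032)"
```

```text
position: [0.5239, 0.3516, 0.1706]
force: [0.3, 0.3, -0.3]
position: [0.5233, 0.343, 0.1693]
force: [0.8, 0.7, 1.7]
position: [0.5231, 0.3324, 0.1685]
force: [1.7, 1.6, 0.4]
t 27.05 pos [0.5231 0.3324 0.1685] clampTCP [-0.2451 -0.0465  0.1685] grasp/cl [-0.143  -0.0368  0.047 ] tip/cl [-0.1308 -0.0356  0.0325]
q [-0.402   0.9497 -0.6776  1.5773  0.9099  1.5594 -1.4458] yang -0.0018901150007591709 z [ 0.0476 -0.643  -0.7644] w 0.0071204506180802055 F [1.6644 1.6391 0.4283] 0.7043092703679577
SHIFT [-0.008  -0.0016  0.0072]
```

```bash
python3 -m inch '-0.003 0 0.0026 0 0; -0.0062 0 0.0052 0 0; -0.0062 0 0.0052 0 0' | grep -E 'pos|force: \['
python3 -m inch '-0.003 0 0.0026 0 0; -0.0046 0 0.0039 0 0; -0.0046 0 0.0039 0 0' | grep -E 'pos|force: \['
python3 -m inch '-0.0015 0 0.0013 0 0; -0.003 0 0.0026 0 0; -0.003 0 0.0026 0 0' | grep -E 'pos|force: \['
python3 - <<'E'
from tip import *
tip(-.110,-.037,.032)
E
```

```text
position: [0.5228, 0.3255, 0.1689]
force: [1.6, 4.8, 1.5]
position: [0.5223, 0.3232, 0.1698]
force: [2.1, 18.0, 2.8]
position: [0.522, 0.3217, 0.1704]
force: [2.7, 26.6, 5.4]
t 27.95 pos [0.522  0.3217 0.1704] clampTCP [-0.2343 -0.0474  0.1704] grasp/cl [-0.1344 -0.0368  0.0472] tip/cl [-0.1224 -0.0356  0.0325]
q [-0.3804  0.9354 -0.6855  1.6058  0.9173  1.5344 -1.4455] yang 0.003182098339957832 z [ 0.0531 -0.6299 -0.7748] w 0.005937469800332306 F [ 2.7145 26.5933  5.4129] 12.182762307129451
SHIFT [-0.0094 -0.0018  0.0081]
```

26 N reached, so either the wedge has jammed or a finger is blocked. I'll back off and look.

```bash
python3 -m inch '0.0115 0 -0.0095 0 0; 0.027 0 -0.0226 0 0; 0.04 0 -0.033 0 0; 0.06 0 -0.06 0 0; 0.06 0 -0.10 0 0' | grep -E 'pos|force: \['
python3 -m inch '0.02 0 -0.045 0 0; 0.04 0 -0.09 0 0; 0.06 0 -0.135 0 0' | grep -E 'pos|force: \['
python3 - <<'E'
from tip import *
goto(None)
im=cv2.cvtColor(arm.get_image("scene"),cv2.COLOR_RGB2BGR); cv2.imwrite("pics/afterpush.png",im)
a=cv2.imread("pics/clamped_none.png"); b=cv2.imread("pics/placed_s.png")
r,c=276,181
f=lambda i:cv2.resize(i[r-25:r+20,c-20:c+50],(700,450),interpolation=cv2.INTER_CUBIC)
g=lambda i:cv2.resize(i[r-35:r+30,c-30:c+70],(400,260),interpolation=cv2.INTER_CUBIC)
o=np.hstack([cv2.resize(i[r-28:r+32,c-30:c+10],(400,600),interpolation=cv2.INTER_CUBIC) for i in(b,im)])
cv2.imwrite("pics/cmp.png",o)
print([(np.round(d["point"],1),round(d["conf"],2),toclamp(atz("scene",d["point"],.038))) for d in arm.place_of("scene","wedge_tab")[:2]])
E
```

```text
position: [0.52, 0.4249, 0.2034]
force: [1.5, 1.3, -1.0]
position: [0.5165, 0.5586, 0.2719]
force: [1.8, 1.1, -1.1]
t 28.75 pos [0.5165 0.5586 0.2719] clampTCP [-0.4711 -0.0579  0.2719] grasp/cl [-0.3689 -0.0483  0.1505] tip/cl [-0.3567 -0.0472  0.136 ]
q [-0.7299  1.0466 -0.6661  0.9829  0.8299  1.9402 -1.3124] yang -0.00227782045538532 z [ 0.0464 -0.6441 -0.7635] w 0.005347172634095128 F [ 1.8323  1.1295 -1.1418] 0.0
[][ WARN:0@1.068] global loadsave.cpp:275 findDecoder imread_('pics/clamped_none.png'): can't open/read file: check file path/integrity
```

View pics/cmp.png

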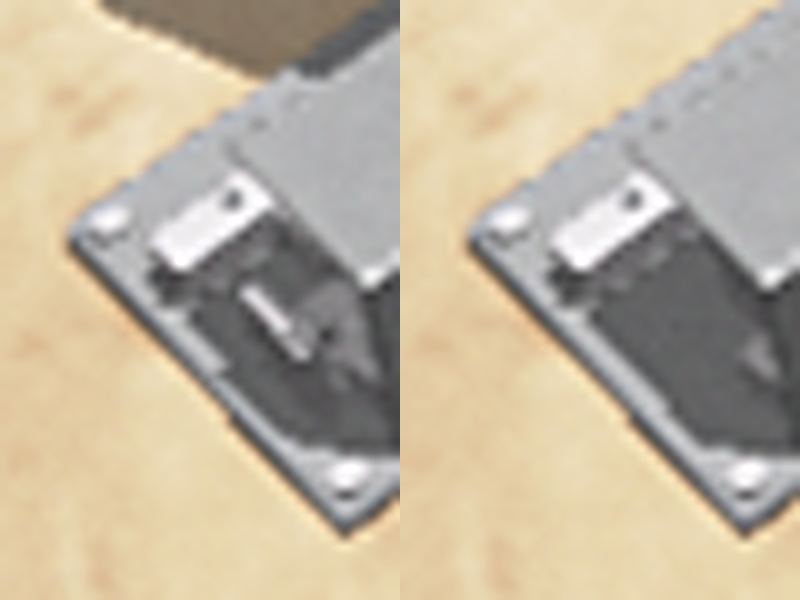

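The tab has gone from (320,275) in the left picture to under the guard in the right one. It moved about 30 mm and took a 26 N push, and the fingers had about 30 mm of clearance to the guard, so the wedge is jammed. One last numeric check: has the bar/stone region moved compared with before the push?

Run:
```python
from plan import *
im=cv2.imread("pics/afterpush.png"); r,c=np.round(proj("scene",clampw(0,0,.05))).astype(int)
new=cv2.resize(im[r-60:r+60,c-65:c+65],(650,600),interpolation=cv2.INTER_CUBIC); old=cv2.imread("pics/clamped.png")
for nm,(x0,y0,x1,y1) in dict(stone=(400,190,495,280),post=(325,200,375,300),jaw=(360,205,440,320),padjaw=(435,125,555,265),glue=(545,70,625,250),cons=(165,60,260,200)).items():
    m=cv2.matchTemplate(new,old[y0:y1,x0:x1],cv2.TM_CCOEFF_NORMED); _,v,_,l=cv2.minMaxLoc(m); print(nm,round(v,3),"shift px(x5)",l[0]-x0,l[1]-y0)
```

```text
stone 0.477 shift px(x5) -229 185
post 0.637 shift px(x5) -279 -166
jaw 0.591 shift px(x5) 84 -205
padjaw 0.474 shift px(x5) -306 281
glue 0.538 shift px(x5) -370 292
cons 0.28 shift px(x5) 320 313
```

```bash
python3 -m inch '0.03 -0.03 -0.03 0 0; 0.06 -0.06 -0.06 0 0; 0.09 -0.09 -0.09 0 0; 0.09 -0.13 -0.12 0 0; 0.09 -0.17 -0.13 0 0' | grep -E 'pos|force: \['
python3 - <<'E'
from plan import *
im=cv2.cvtColor(arm.get_image("scene"),cv2.COLOR_RGB2BGR); t=cv2.cvtColor(arm.get_image("top"),cv2.COLOR_RGB2BGR); t0=cv2.imread("pics/top0.png")
r,c=245,211
new=cv2.resize(im[r-60:r+60,c-65:c+65],(650,600),interpolation=cv2.INTER_CUBIC); old=cv2.imread("pics/clamped.png")
print("mean",new.mean((0,1)),old.mean((0,1)))
for nm,(x0,y0,x1,y1) in dict(stone=(400,190,495,280),post=(325,200,375,300),jaw=(360,205,440,320),padjaw=(435,125,555,265),glue=(545,70,625,250),cons=(165,60,260,200)).items():
    m=cv2.matchTemplate(new,old[y0:y1,x0:x1],cv2.TM_CCOEFF_NORMED); _,v,_,l=cv2.minMaxLoc(m); print(nm,round(v,3),"shift px(x5)",l[0]-x0,l[1]-y0)
for nm,(y,x,h) in dict(glue=(213,247,9),cons=(153,206,11),toe=(199,312,12),flat=(234,305,10),jaw=(203,230,12)).items():
    m=cv2.matchTemplate(t[y-20:y+20,x-20:x+20],t0[y-h:y+h,x-h:x+h],cv2.TM_CCOEFF_NORMED); _,v,_,l=cv2.minMaxLoc(m); print("top",nm,round(v,3),l[0]-20+h,l[1]-20+h)
for n in("scene","top"):
  for q in("bar_face","stone_b"):
    print(n,q,[(np.round(d["point"],1),round(d["conf"],2),toclamp(atz(n,d["point"],.035))) for d in (arm.place_of(n,q)[:6])])
E
```

```text
position: [0.3442, 0.7115, 0.3024]
force: [-0.1, 0.7, 0.3]
mean [136.1002 157.613  174.7033] [135.4048 155.3453 169.0712]
stone 0.998 shift px(x5) 0 0
post 0.999 shift px(x5) 0 0
jaw 0.999 shift px(x5) 0 0
padjaw 0.999 shift px(x5) 0 0
glue 0.998 shift px(x5) 0 0
cons 0.751 shift px(x5) 0 0
top glue 0.995 0 0
top cons 0.995 0 0
top toe 0.994 0 0
top flat 0.992 0 0
top jaw 0.779 1 0
scene bar_face [(array([235.5, 223.1]), 0.55, array([0.0556, 0.0106, 0.035 ]))]
scene stone_b [(array([271.7, 261.1]), 0.83, array([ 0.0485, -0.1621,  0.035 ])), (array([236.2, 237.8]), 0.76, array([ 0.086 , -0.0225,  0.035 ])), (array([166. , 342.3]), 0.71, array([ 0.5671, -0.0467,  0.035 ])), (array([203. , 319.6]), 0.63, array([ 0.37  , -0.1066,  0.035 ])), (array([243.9, 289.7]), 0.6, array([ 0.1779, -0.1518,  0.035 ]))]
top bar_face [(array([196.5, 213.5]), 0.72, array([0.0659, 0.015 , 0.035 ])), (array([198.4, 309.9]), 0.42, array([0.3924, 0.0166, 0.035 ]))]
top stone_b [(array([207.3, 370.4]), 0.75, array([ 0.5978, -0.0085,  0.035 ])), (array([241.6, 248.5]), 0.69, array([ 0.1882, -0.1337,  0.035 ])), (array([234.5, 303.9]), 0.68, array([ 0.374 , -0.1056,  0.035 ])), (array([199.9, 221. ]), 0.61, array([0.0916, 0.0041, 0.035 ])), (array([244.4, 211.8]), 0.48, array([ 0.0655, -0.146 ,  0.035 ]))]
```

Nothing has shifted: the lump, bar, jaw and bottles are all where they were, with the wedge driven in. Handing in.

```bash
python3 -c "
from cell import arm
print(arm.sign_off())"
```

```text
the job is handed in; nothing more can be done
None
```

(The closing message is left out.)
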